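# Nest the parts tins and lift the carrier by its extended handle

## Robot

A 6-joint arm with a two-finger parallel gripper is mounted at the origin on the work surface. World frame = base frame: x ahead of the robot, y to its left, z up, the work surface at z = 0. Lengths are in mm, angles in rad, forces in N, time in s.
With the tool pointing down it reaches from about 375 to 975 mm from the base axis. Payload 3.8 kg.
Tool frame: the origin (TCP) lies between the finger pads; the fingertips stand 25 mm ahead of it and the grasp point (between the pads) lies 6 mm ahead of it; z points along the fingers, y is the direction in which the jaws open and shut (so a half turn about z gives the same grasp; the last joint's range is limited). The gripper opens to 85 mm and grips with 20 to 120 N. Pads are 22 mm wide; open, the fingers measure 114 mm over their backs; the gripper's body (76 mm by 85 mm) begins 54 mm behind the grasp point. The pads swing forward as they close: fully open they stand 13 mm farther back than shut.
Start: joints at [-1.172, 0.264, 1.604, -0, 1.274, -0.037], TCP at [284.936, -611.907, 256.28] pointing down, gripper open.
Joint ranges: [-2.63, 2.63], [-0.94, 2.18], [0.31, 2.57], [-1.31, 4.45], [0, 2.66], [-2.55, 2.55]. Speed limits (rad/s): [2.57, 2.57, 3.14, 3.14, 3.14, 3.14].

## Interface

Orientations are given as a unit quaternion [w, x, y, z].
In Python, from cell import monitor, optics, manip gives the robot as it stands. The module is installed in compiled form; this text tells all that it offers.
- The arm moves only by the tool step_arm, never from a script. Its argument "motion" is a list that holds one entry, the list of rows, each a list of 7 numbers: the shift along the tool's x, y, z in m, then the turn, a rotation vector about the tool's x, y, z in degrees, then the opening in per cent of the stroke, from 0 (shut) to 100 (fully open). In form: [[[dx, dy, dz, ax, ay, az, gripper], ...]]. A call has exactly 8 rows; each row is the pose to reach, as a shift and turn from the pose commanded when the call began, along the tool's axes at that moment; what a row does not reach only later rows make up. A row lasts 1/10 s, in which the tool goes at most 50 mm and 8.59 degrees, less where a joint would pass 70% of its speed; a pose out of reach is approached as far as the arm can. A call with a gripper value outside its range is refused whole. The fingers move at their own pace and stop on an object; "force" is the grip in N (left out, the last holds). Time passes only in rows, so rows that repeat a pose let the fingers close, or fill a call up. It gives the time, the measured TCP pose, the force and the opening at its end, in the units of the state.
- monitor.get_obs(): the state, without advancing time (a new reading comes with each control period).
- optics.get_image(name): name is "scene" or "side" or "wrist"; returns the picture (480x640x3 uint8, red, green, blue); there is no depth.
- optics.camera_model(name): a dict with "intrinsics" (3x3 intrinsics, pixels), "k1" (the pictures are not rectified: a ray, as slopes to the right and down, at radius r is drawn at 1 + k1 r^2 times it, then the intrinsics apply), "origin" and "orientation" of the camera in the world; the wrist camera has in their place "hand_eye" (4x4, takes a point from camera to tool coordinates, whose origin is the TCP and whose axes are the flange's). Camera axes: x right, y down, z forward; pixel columns grow to the right and rows downward; lengths in mm; the calibration is good to about 2 mm. A picture is of the moment at which its call begins: read the wrist's pose just before it. camera_model takes no time and is no camera call.
- manip.hand_in(): hands the job in, once; it reports no verdict.
The state is a dict: "time": time; "joint_positions": joint angles; "qd": joint speeds; "tau": joint torques, N m; "ee_pos": TCP position; "tool_rot": TCP orientation; "ft_force": force on the tool from outside, world axes, zero at the start; "moment": the same for the moment, N m; "width": opening from 0.0 (shut) to 1.0 (fully open).
Only numpy, scipy, OpenCV 4.12 (cv2) and the standard library are available. Lean on these libraries where they do the work, as an engineer would, in place of code of your own. Each camera call takes 0.05 s, during which the arm holds its last target.

## Task

Make the fittings carrier ready and pick it up: nest the two loose steel tins in size order in the big tin that is riveted to the carrier (the middle one in the big one first, then the small one in the middle one). Then grip the carrier's cross bar so that its release button is squeezed in, pull the handle up past its first stop to the second stop (fully extended), and lift the carrier level, a few centimetres clear of the bench, by that extended handle. Finish while still holding it up steadily, and leave the other things on the bench where they are.

Things in the scene. Friction and masses are not known exactly. Their poses are not given: they have to be found in the camera images.
- carrier: Loose grey carrier, about 0.55 to 0.75 kg, flat on the bench. Origin: the mast's axis at the underside. Base plate 120 mm along x, 6 mm thick, from y -155 to +120 mm. Fixed on it: the big tin (axis at y -110 mm), the round mast (31 mm across, top 105 mm up) and a tray of fittings, 41 mm high (y +30 to +115 mm). The cross bar lies along x.
- big_tin_floor (a point): Centre of the inner floor of the big open tin that is fixed to the carrier, 10 mm above the carrier's underside; the tin's rim stands 46 mm above this point; it is 62 mm wide inside at the floor and 70 mm at the rim. Axes as the carrier's.
- mid_tin_centre (a point): Loose plain steel open tin, middle size, standing upright: 72 mm high, 50 mm across at the foot, 56 mm at the rim, wall 3 mm, floor 4 mm thick, 80 g. The point is on its axis half-way up (36 mm above its underside), z along the axis. Seated in the big tin it stands 26 mm above the big tin's rim.
- small_tin_centre (a point): Loose plain steel open tin, the smallest in width but the tallest, standing upright: 94 mm high, 34 mm across at the foot, 40 mm at the rim, wall 3 mm, floor 4 mm thick, 60 g. The point is on its axis half-way up (47 mm above its underside), z along the axis. Seated in the middle tin it stands 26 mm above that tin's rim.
- handle_bar (a point): Centre of the black cross bar on the mast, 125 mm above the carrier's underside while down; axes as the carrier's. 90 mm long (x), 24 wide (y), 24 high. In the middle of its -y side the grey release button, 40 long, 18 high, stands out 6 mm: pinch the bar's middle across y (30 mm over the button) to squeeze it in and keep it so while pulling. Fingers have room below the bar.
- handle (a joint): Handle pulled out of the mast, m: 0 down, 0.04 first stop, 0.08 second stop, the end of its travel. With the button out a catch locks it at each, and the whole carrier comes up with it; with the button squeezed it slides freely (1 to 2 N) past the first stop, and lifts the carrier only once it is fully out.
- release (a joint): How far the release button is pressed, m: 0 out, 0.005 fully in; the catch is free from about 0.0035. The spring takes 2 N to start and 6 N fully in.
- coupling: bystander: short dark steel pipe coupling, 38 mm across, 34 mm high, standing
- nipple: bystander: steel pipe nipple with hexagon middle, 100 mm long, 28 mm high, lying
- elbow: bystander: dark steel pipe elbow standing on one end, 50 mm high
- oil: bystander: white oil bottle, 60 mm across, 150 mm high
- paste: bystander: squat grey jar, 68 mm across, 70 mm high
- spanner: bystander: open-ended spanner, lying flat
- plug: bystander: small brass pipe plug, 40 mm across, 30 mm high

How it is judged:
By the outcome, as a careful person would: the job done as asked, in the order asked, and still so for the second after the job is handed in, while the arm keeps its last pose, push and grip.
It also fails if it takes over 67 s, if anything falls off the work surface, if the arm or the gripper's body presses on something with over 40 N, if the wrist force passes 120 N, or if a joint passes its speed limit or range.

## Working session

There is one attempt and no reset: what is moved stays moved. The work goes in short steps, Python scripts to look and compute and a tool call to move; the robot and the scene stay as the last step left them, time stands still between calls to the robot, and variables do not carry over. Pictures are saved under pics/ and viewed, and the job is handed in when it is done.

Besides the shell and the picture viewer there is one more tool, called after "Request:" in YAML: its name, and indented under it one key for each argument. step_arm: Moves the arm, as the interface text tells. Its arguments: {"type":"object","properties":{"motion":{"type":"array"},"force":{"type":"number"}},"required":["motion"]}

```bash
mkdir -p pics; python3 - <<'E'
from cell import monitor, optics, manip
import cv2, numpy as np
o=monitor.get_obs()
for k,v in o.items(): print(k,np.round(v,4))
for n in ["scene","side","wrist"]:
    m=optics.camera_model(n); print(n,{k:np.round(v,4).tolist() for k,v in m.items()})
    im=optics.get_image(n); cv2.imwrite(f"pics/{n}0.png",im[:,:,::-1]); np.save(f"pics/{n}0.npy",im)
E
```

```text
time 0.0
joint_positions [-1.1719  0.2648  1.6054 -0.      1.2737 -0.0369]
qd [-0.0001 -0.0003  0.0002 -0.0012 -0.0009 -0.0002]
tau [-5.00000e-04 -5.15112e+01 -3.67317e+01 -0.00000e+00  1.30000e-02
 -0.00000e+00]
ee_pos [ 284.6799 -611.2901  254.9514]
tool_rot [-1.100e-03  9.764e-01  2.162e-01 -2.000e-04]
ft_force [-0.2659 -0.1045  0.5166]
moment [-0.0291  0.0103  0.0069]
width 0.9964
scene {'intrinsics': [[612.0756, 0.0, 319.9174], [0.0, 612.0756, 239.6772], [0.0, 0.0, 1.0]], 'k1': -0.0742, 'origin': [1523.4826, -10.1456, 1133.3754], 'orientation': [-0.2625, 0.6515, 0.6636, -0.2574]}
side {'intrinsics': [[501.9774, 0.0, 315.3176], [0.0, 501.9774, 239.0947], [0.0, 0.0, 1.0]], 'k1': -0.0234, 'origin': [424.1273, 668.9535, 911.9996], 'orientation': [0.0275, -0.0909, 0.9388, -0.3311]}
wrist {'intrinsics': [[393.7587, 0.0, 313.6957], [0.0, 393.7587, 240.124], [0.0, 0.0, 1.0]], 'k1': -0.0538, 'hand_eye': [[0.0009, -0.9565, -0.2916, 74.0579], [1.0, 0.0007, 0.0005, -0.0356], [-0.0002, -0.2916, 0.9565, -117.704], [0.0, 0.0, 0.0, 1.0]]}
```

View pics/scene0.png

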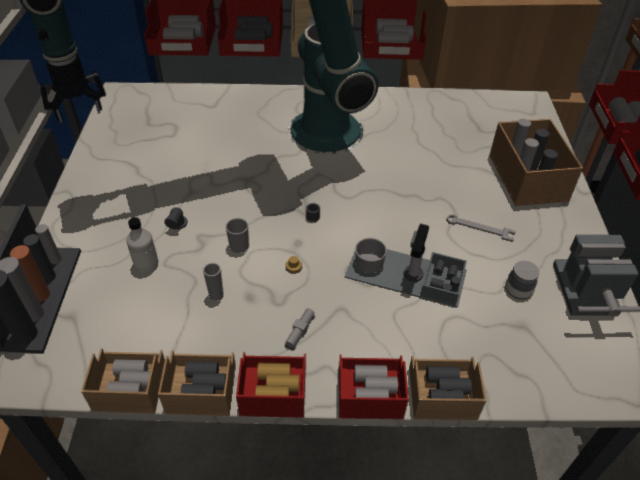

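View pics/side0.png

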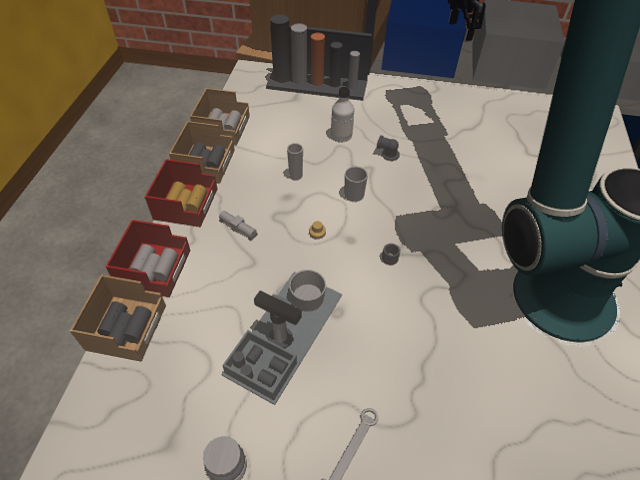

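View pics/wrist0.png

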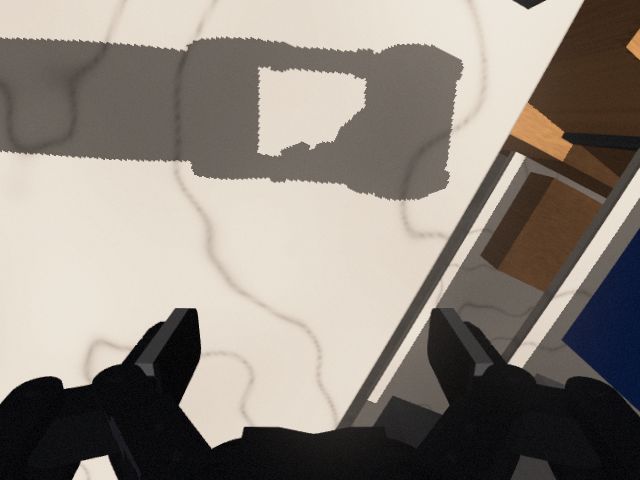

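```bash
cat > h.py <<'E'
import numpy as np, cv2
from scipy.spatial.transform import Rotation as R
from cell import monitor, optics, manip
def q2R(q): return R.from_quat([q[1],q[2],q[3],q[0]]).as_matrix()
def cam(n,obs=None):
    m=optics.camera_model(n); K=np.array(m['intrinsics'])
    if n=='wrist':
        T=np.array(m['hand_eye']); Rt=q2R(obs['tool_rot']); 
        return K,m['k1'],Rt@T[:3,3]+np.array(obs['ee_pos']),Rt@T[:3,:3]
    return K,m['k1'],np.array(m['origin']),q2R(m['orientation'])
def ray(c,uv):
    K,k1,o,Rc=c
    p=cv2.undistortPoints(np.array(uv,float).reshape(-1,1,2),K,np.array([k1,0,0,0,0])).reshape(-1,2)
    d=np.c_[p,np.ones(len(p))]@Rc.T
    return o,d/np.linalg.norm(d,axis=1,keepdims=True)
def plane(c,uv,z):
    o,d=ray(c,uv); return o+d*((z-o[2])/d[:,2])[:,None]
def tri(c1,uv1,c2,uv2):
    o1,d1=ray(c1,[uv1]);o2,d2=ray(c2,[uv2]);d1=d1[0];d2=d2[0]
    A=np.stack([d1,-d2],1);s=np.linalg.lstsq(A,o2-o1,rcond=None)[0]
    a=o1+s[0]*d1;b=o2+s[1]*d2
    return (a+b)/2,np.linalg.norm(a-b)
def proj(c,P):
    K,k1,o,Rc=c
    p=(np.atleast_2d(P)-o)@Rc; p=p[:,:2]/p[:,2:]
    p=p*(1+k1*(p**2).sum(1,keepdims=True))
    return p@K[:2,:2].T+K[:2,2]
E
python3 - <<'E'
import cv2
s=cv2.imread('pics/scene0.png'); d=cv2.imread('pics/side0.png')
def crop(im,x,y,w,h,f): return cv2.resize(im[y:y+h,x:x+w],None,fx=f,fy=f,interpolation=cv2.INTER_CUBIC)
cv2.imwrite('pics/c1.png',crop(s,340,215,140,95,5))
cv2.imwrite('pics/c2.png',crop(s,190,205,80,105,5))
cv2.imwrite('pics/c3.png',crop(d,215,260,135,145,4))
cv2.imwrite('pics/c4.png',crop(d,275,130,110,80,6))
E
```

```text
(no output)
```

View pics/c1.png

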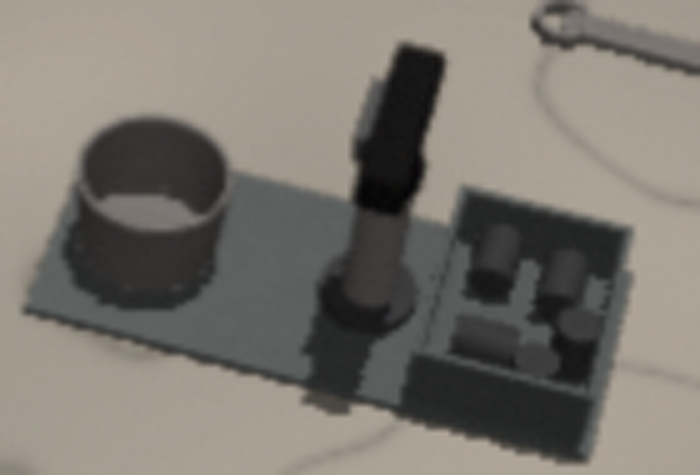

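View pics/c2.png

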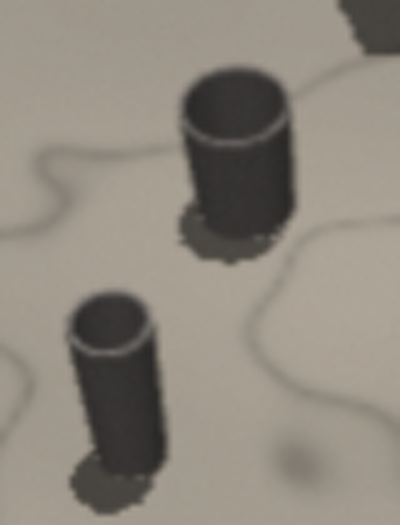

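View pics/c3.png

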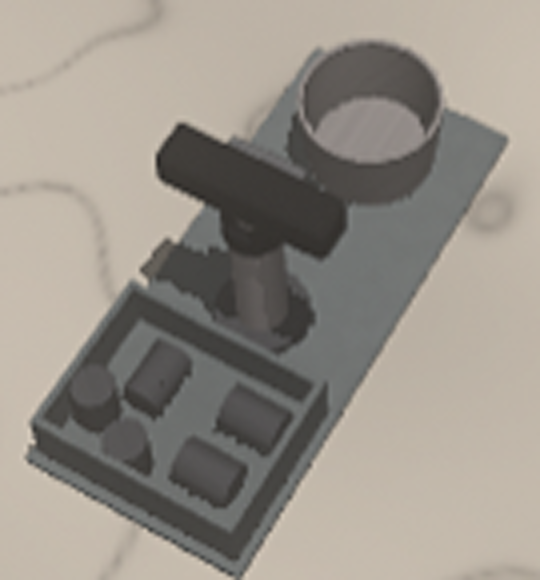

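View pics/c4.png

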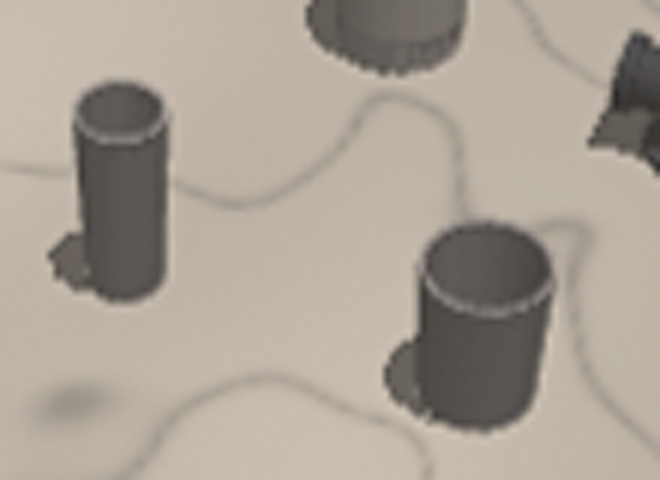

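```bash
python3 - <<'E'
from h import *
S=cam('scene');D=cam('side')
f1=lambda u,v:[340+(u+.5)/5-.5,215+(v+.5)/5-.5]
f2=lambda u,v:[190+(u+.5)/5-.5,205+(v+.5)/5-.5]
f3=lambda u,v:[215+(u+.5)/4-.5,260+(v+.5)/4-.5]
f4=lambda u,v:[275+(u+.5)/6-.5,130+(v+.5)/6-.5]
for n,a,b,z in [('big',f1(154,176),f3(370,104),56),('mid',f2(236,105),f4(486,267),72),('small',f2(110,322),f4(121,112),94)]:
    t,g=tri(S,a,D,b); print(n,plane(S,[a],z)[0].round(1),plane(D,[b],z)[0].round(1),t.round(1),round(g,1))
P=plane(D,[f3(508,140),f3(240,578),f3(30,455)],6);print(P.round(1));d=P[1]-P[0];print('side edge len',np.linalg.norm(d),np.degrees(np.arctan2(d[1],d[0])))
P=plane(S,[f1(25,306),f1(590,458)],3);print(P.round(1));d=P[1]-P[0];print('scene edge',np.linalg.norm(d),np.degrees(np.arctan2(d[1],d[0])))
# plate scene: left back corner etc
print(plane(S,[f1(402,45),f1(443,55)],137).round(1))
print(plane(D,[f3(183,123),f3(345,205),f3(158,160),f3(308,238)],137).round(1))
o=plane(S,[[f1(0,0)[0],f1(0,0)[1]]],0)
# bystanders
for n,uv,z in [('coupling',(313,205),34),('plug',(294,258),30)]: print(n,plane(S,[uv],z).round(0))
E
```

```text
big [544. 111.  56.] [540.4 114.2  56. ] [540.8 111.6  52.3] 0.4
mid [ 487.4 -211.8   72. ] [ 487.7 -211.4   72. ] [ 487.6 -211.7   72. ] 0.4
small [ 645.2 -249.5   94. ] [ 644.9 -248.8   94. ] [ 644.9 -249.5   93.6] 0.2
[[470.6  90.    6. ]
 [554.  348.1   6. ]
 [666.4 309.4   6. ]]
side edge len 271.2514083845413 72.09596396667177
[[581.7  51.3   3. ]
 [667.3 312.    3. ]]
scene edge 274.3749533264798 71.82679725219852
[[533.4 219.7 137. ]
 [539.4 238.  137. ]]
[[611.2 193.5 137. ]
 [529.6 221.4 137. ]
 [617.2 214.9 137. ]
 [542.1 240.9 137. ]]
coupling [[370. -29.  34.]]
plug [[552. -71.  30.]]
```

```bash
cat >> h.py <<'E'
def go(x,y,z,ya):
    o=monitor.get_obs(); p=np.array(o['ee_pos']); Rt=q2R(o['tool_rot'])
    a=np.radians(ya); Y=np.array([np.cos(a),np.sin(a),0]);Z=np.array([0,0,-1.]);X=np.cross(Y,Z)
    T=np.stack([X,Y,Z],1)
    d=Rt.T@(np.array([x,y,z])-p)/1000; r=np.degrees(R.from_matrix(Rt.T@T).as_rotvec())
    print('t',round(o['time'],2),'pos',p.round(1),'F',np.round(o['ft_force'],1),'w',round(o['width'],3),'yang',round(np.degrees(np.arctan2(Rt[1,1],Rt[0,1])),1))
    print('delta',d.round(4).tolist(),r.round(2).tolist())
E
python3 -c "
from h import *
go(488,-212,200,-18)
S=cam('scene')
print(plane(S,[(145,270),(175,228)],0))"
```

```text
t 0.15 pos [ 284.7 -611.4  255.3] F [-0.1 -0.   0.2] w 1.001 yang -65.0
delta [0.3529, -0.2762, 0.0558] [-0.09, -0.04, -47.03]
[[ 573.26566106 -432.812435      0.        ]
 [ 429.78179583 -384.47160142    0.        ]]
```

Request:
step_arm:
  motion:
    - [[0.044,-0.034,0.006,0,0,-6,100],[0.088,-0.069,0.012,0,0,-12,100],[0.132,-0.103,0.018,0,0,-18,100],[0.176,-0.138,0.024,0,0,-24,100],[0.22,-0.172,0.032,0,0,-30,100],[0.264,-0.207,0.04,0,0,-36,100],[0.308,-0.241,0.048,0,0,-42,100],[0.353,-0.276,0.056,0,0,-47,100]]
  force: 30

```text
time: 0.95
ee_pos: [465.5, -256.2, 207.1]
tool_rot: [0.0, 0.808, 0.589, 0.0]
ft_force: [0.9, -0.6, -0.1]
width: 1.004
```

Request:
step_arm:
  motion:
    - [[0,0,0,0,0,0,100],[0,0,0,0,0,0,100],[0,0,0,0,0,0,100],[0,0,0,0,0,0,100],[0,0,0,0,0,0,100],[0,0,0,0,0,0,100],[0,0,0,0,0,0,100],[0,0,0,0,0,0,100]]

```text
time: 1.75
ee_pos: [464.9, -258.6, 207.5]
tool_rot: [-0.0, 0.809, 0.587, -0.0]
ft_force: [-0.3, 0.1, -0.2]
width: 1.0
```

```bash
python3 - <<'E'
from h import *
go(488,-212,100,-18)
o=monitor.get_obs(); im=optics.get_image('wrist'); cv2.imwrite('pics/w1.png',im[:,:,::-1])
print(proj(cam('wrist',o),[[487.6,-211.7,72]]), optics.camera_model.__name__)
E
```

```text
t 1.75 pos [ 464.9 -258.6  207.5] F [-0.3  0.1 -0.2] w 1.0 yang -18.1
delta [0.0514, 0.0075, 0.1075] [-0.0, -0.0, -0.08]
[[325.04850835 157.61020752]] <lambda>
```

View pics/w1.png

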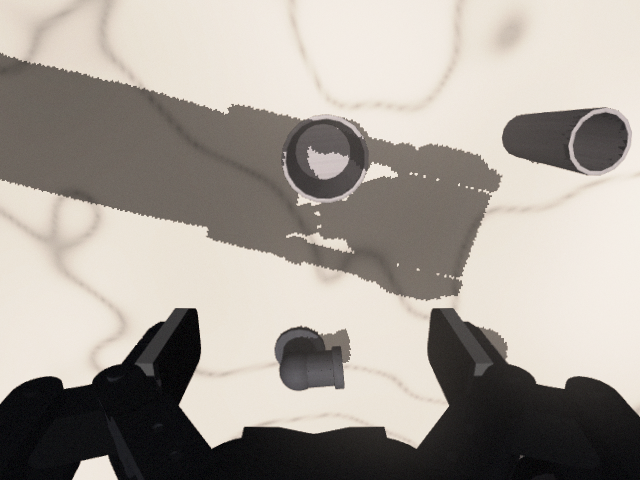

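Request:
step_arm:
  motion:
    - [[0.02,0.003,0.02,0,0,0,100],[0.04,0.006,0.04,0,0,0,100],[0.051,0.0075,0.055,0,0,0,100],[0.051,0.0075,0.07,0,0,0,100],[0.051,0.0075,0.09,0,0,0,100],[0.051,0.0075,0.11,0,0,0,100],[0.051,0.0075,0.125,0,0,0,100],[0.051,0.0075,0.1325,0,0,0,100]]

```text
time: 2.6
ee_pos: [487.0, -212.0, 73.2]
tool_rot: [-0.001, 0.809, 0.587, -0.001]
ft_force: [-0.7, 0.7, 0.7]
width: 1.002
```

Request:
step_arm:
  motion:
    - [[0,0,0,0,0,0,100],[0,0,0,0,0,0,50],[0,0,0,0,0,0,50],[0,0,0,0,0,0,50],[0,0,0,0,0,0,50],[0,0,0,0,0,0,50],[0,0,0,0,0,0,50],[0,0,0,0,0,0,50]]
  force: 30

```text
time: 3.4
ee_pos: [488.8, -212.4, 76.4]
tool_rot: [0.001, 0.809, 0.588, 0.0]
ft_force: [-2.4, 0.4, 6.3]
width: 0.629
```

```bash
python3 - <<'E'
from h import *
go(541.5,112.3,200,-18)
im=optics.get_image('wrist'); cv2.imwrite('pics/w2.png',im[:,:,::-1])
E
```

```text
t 3.4 pos [ 488.8 -212.4   76.4] F [-2.4  0.4  6.3] w 0.629 yang -18.0
delta [0.325, -0.0501, -0.1238] [0.11, 0.02, -0.02]
```

View pics/w2.png

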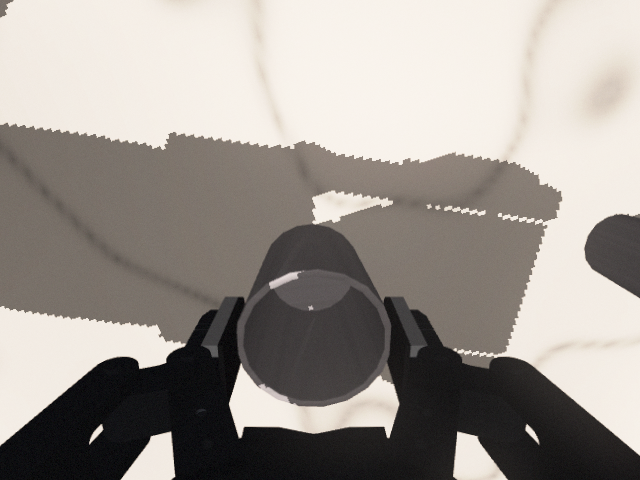

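Request:
step_arm:
  motion:
    - [[0,0,-0.02,0,0,0,50],[0,0,-0.06,0,0,0,50],[0.02,-0.003,-0.1,0,0,0,50],[0.06,-0.009,-0.124,0,0,0,50],[0.1,-0.015,-0.124,0,0,0,50],[0.14,-0.022,-0.124,0,0,0,50],[0.18,-0.028,-0.124,0,0,0,50],[0.22,-0.034,-0.124,0,0,0,50]]

```text
time: 4.25
ee_pos: [523.9, 9.3, 199.4]
tool_rot: [0.0, 0.809, 0.588, 0.0]
ft_force: [0.0, 0.4, 0.5]
width: 0.629
```

Request:
step_arm:
  motion:
    - [[0.03,-0.005,0,0,0,0,50],[0.06,-0.009,0,0,0,0,50],[0.08,-0.012,0,0,0,0,50],[0.095,-0.015,0,0,0,0,50],[0.105,-0.016,0,0,0,0,50],[0.105,-0.016,0,0,0,0,50],[0.105,-0.016,0,0,0,0,50],[0.105,-0.016,0,0,0,0,50]]

```text
time: 5.05
ee_pos: [541.0, 111.6, 198.9]
tool_rot: [0.0, 0.809, 0.587, -0.0]
ft_force: [0.1, -0.1, -0.9]
width: 0.632
```

```bash
python3 - <<'E'
from h import *
go(541.5,112.3,100,-18)
o=monitor.get_obs()
c=cam('wrist',o); print(proj(c,[[541.5,112.3,56]]))
for n in ['wrist','side']:
    im=optics.get_image(n); cv2.imwrite(f'pics/{n}3.png',im[:,:,::-1])
E
```

```text
t 5.05 pos [541.  111.6 198.9] F [ 0.1 -0.1 -0.9] w 0.632 yang -18.1
delta [0.0009, 0.0003, 0.0989] [-0.01, 0.03, -0.08]
[[314.34412445 231.4775596 ]]
```

View pics/wrist3.png

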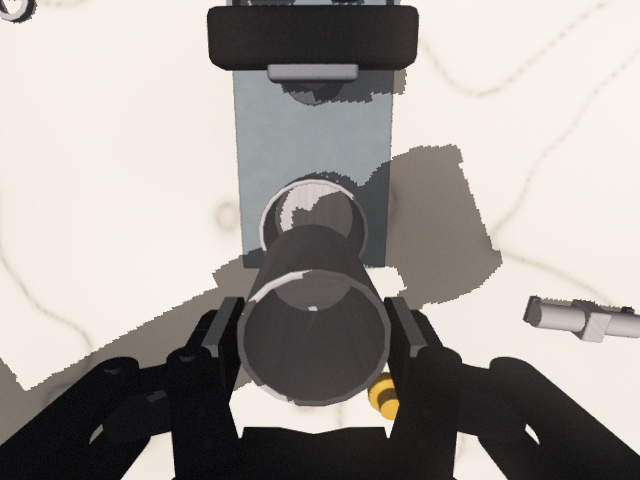

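View pics/side3.png

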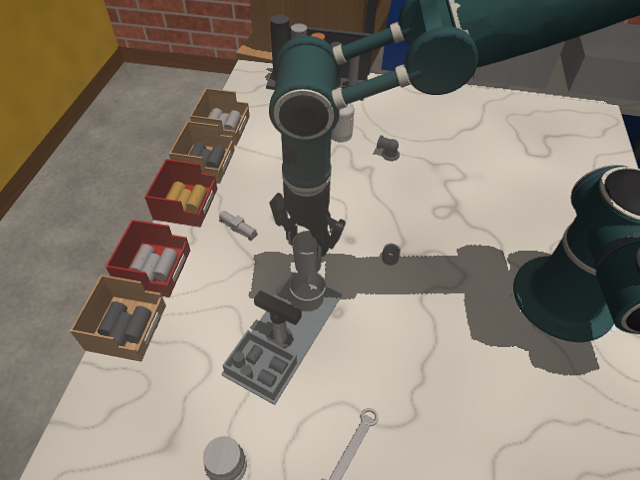

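Request:
step_arm:
  motion:
    - [[0.001,0,0.015,0,0,0,50],[0.001,0,0.035,0,0,0,50],[0.001,0,0.055,0,0,0,50],[0.001,0,0.075,0,0,0,50],[0.001,0,0.09,0,0,0,50],[0.001,0,0.1,0,0,0,50],[0.001,0,0.108,0,0,0,50],[0.001,0,0.11,0,0,0,50]]

```text
time: 5.95
ee_pos: [541.0, 113.3, 88.1]
tool_rot: [-0.0, 0.809, 0.588, -0.001]
ft_force: [-0.9, -0.3, -0.8]
width: 0.63
```

Request:
step_arm:
  motion:
    - [[0,0,0.001,0,0,0,50],[0,0,0.002,0,0,0,50],[0,0,0.002,0,0,0,50],[0,0,0.002,0,0,0,50],[0,0,0.002,0,0,0,85],[0,0,0.002,0,0,0,85],[0,0,0.002,0,0,0,85],[0,0,0.002,0,0,0,85]]

```text
time: 6.75
ee_pos: [541.5, 113.4, 87.1]
tool_rot: [0.0, 0.809, 0.588, 0.0]
ft_force: [0.2, -0.3, -0.6]
width: 0.851
```

```bash
python3 - <<'E'
from h import *
go(645,-249.3,200,-18)
E
```

```text
t 6.75 pos [541.5 113.4  87.1] F [ 0.2 -0.3 -0.6] w 0.851 yang -18.0
delta [-0.3129, 0.2107, -0.1129] [0.01, -0.01, -0.03]
```

Request:
step_arm:
  motion:
    - [[0,0,-0.025,0,0,0,90],[0,0,-0.065,0,0,0,100],[0,0,-0.1,0,0,0,100],[-0.03,0.02,-0.113,0,0,0,100],[-0.065,0.044,-0.113,0,0,0,100],[-0.1,0.067,-0.113,0,0,0,100],[-0.135,0.09,-0.113,0,0,0,100],[-0.17,0.115,-0.113,0,0,0,100]]

```text
time: 7.55
ee_pos: [598.2, -85.3, 200.2]
tool_rot: [0.0, 0.809, 0.588, 0.0]
ft_force: [1.4, 0.6, 0.8]
width: 1.0
```

Request:
step_arm:
  motion:
    - [[-0.035,0.024,0,0,0,0,100],[-0.07,0.048,0,0,0,0,100],[-0.105,0.07,0,0,0,0,100],[-0.125,0.083,0,0,0,0,100],[-0.138,0.093,0,0,0,0,100],[-0.143,0.096,0,0,0,0,100],[-0.143,0.096,0,0,0,0,100],[-0.143,0.096,0,0,0,0,100]]

```text
time: 8.35
ee_pos: [645.0, -248.2, 199.8]
tool_rot: [-0.001, 0.809, 0.588, -0.0]
ft_force: [-0.0, -0.5, -0.0]
width: 1.001
```

```bash
python3 - <<'E'
from h import *
go(645,-249.3,95,-18)
o=monitor.get_obs()
c=cam('wrist',o); print(proj(c,[[645,-249.3,94]]))
for n in ['wrist','side','scene']:
    im=optics.get_image(n); cv2.imwrite(f'pics/{n}4.png',im[:,:,::-1])
s=cv2.imread('pics/scene4.png'); d=cv2.imread('pics/side4.png')
def crop(im,x,y,w,h,f): return cv2.resize(im[y:y+h,x:x+w],None,fx=f,fy=f,interpolation=cv2.INTER_CUBIC)
a=crop(s,340,215,100,80,4);b=crop(d,250,240,100,80,4)
cv2.imwrite('pics/c5.png',np.hstack([a,b]))
E
```

```text
t 8.35 pos [ 645.  -248.2  199.8] F [-0.  -0.5 -0. ] w 1.001 yang -18.0
delta [-0.0011, 0.0005, 0.1048] [-0.05, -0.03, 0.02]
[[314.67503445 251.40738163]]
```

View pics/wrist4.png

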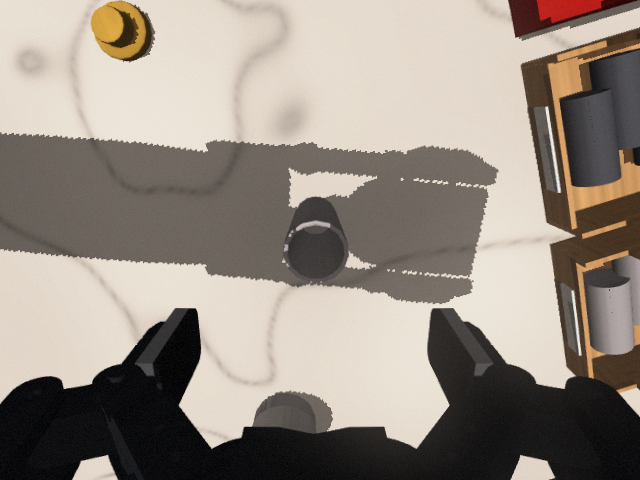

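View pics/c5.png

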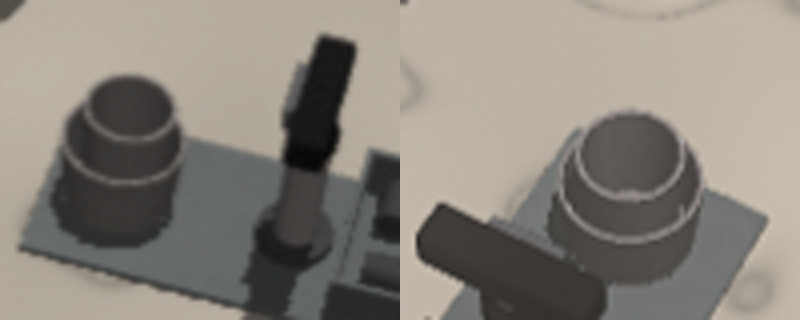

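```bash
python3 - <<'E'
from h import *
S=cam('scene');D=cam('side')
a=[340+130.5/4-.5,215+108.5/4-.5];b=[250+231/4-.5,240+156/4-.5]
print(plane(S,[a],82),plane(D,[b],82),tri(S,a,D,b))
E
```

```text
[[541.53558487 113.23494037  82.        ]] [[539.97340946 114.35386341  82.        ]] (array([540.17914341, 113.39826409,  80.55644097]), np.float64(0.01774483307702799))
```

Request:
step_arm:
  motion:
    - [[-0.001,0,0.015,0,0,0,100],[-0.001,0,0.035,0,0,0,100],[-0.001,0,0.055,0,0,0,100],[-0.001,0,0.075,0,0,0,100],[-0.001,0,0.09,0,0,0,100],[-0.001,0,0.098,0,0,0,100],[-0.001,0,0.102,0,0,0,80],[-0.001,0,0.102,0,0,0,60]]

```text
time: 9.3
ee_pos: [644.8, -250.4, 97.6]
tool_rot: [-0.0, 0.809, 0.588, -0.0]
ft_force: [-0.3, 1.2, 0.3]
width: 0.693
```

Request:
step_arm:
  motion:
    - [[0,0,0,0,0,0,30],[0,0,0,0,0,0,30],[0,0,0,0,0,0,30],[0,0,0,0,0,0,30],[0,0,0,0,0,0,30],[0,0,0,0,0,0,30],[0,0,0,0,0,0,30],[0,0,0,0,0,0,30]]

```text
time: 10.1
ee_pos: [645.7, -250.8, 99.4]
tool_rot: [0.001, 0.809, 0.588, 0.001]
ft_force: [-0.7, -0.7, 5.8]
width: 0.444
```

```bash
python3 - <<'E'
from h import *
go(541.5,113,235,-18)
im=optics.get_image('wrist'); cv2.imwrite('pics/w5.png',im[:,:,::-1])
E
```

```text
t 10.1 pos [ 645.7 -250.8   99.4] F [-0.7 -0.7  5.8] w 0.444 yang -18.0
delta [0.3137, -0.2114, -0.1362] [0.13, 0.01, -0.03]
```

View pics/w5.png

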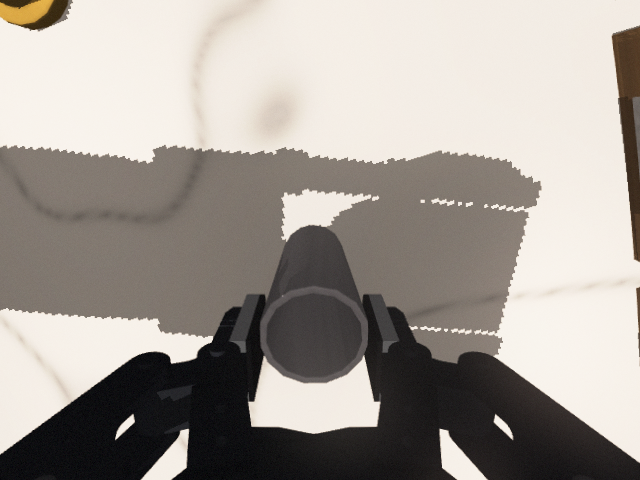

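Request:
step_arm:
  motion:
    - [[0,0,-0.02,0,0,0,30],[0,0,-0.06,0,0,0,30],[0,0,-0.1,0,0,0,30],[0.03,-0.02,-0.13,0,0,0,30],[0.065,-0.044,-0.136,0,0,0,30],[0.1,-0.067,-0.136,0,0,0,30],[0.135,-0.09,-0.136,0,0,0,30],[0.17,-0.115,-0.136,0,0,0,30]]

```text
time: 10.95
ee_pos: [587.1, -51.8, 233.4]
tool_rot: [-0.0, 0.809, 0.587, -0.0]
ft_force: [0.5, 1.0, 0.0]
width: 0.448
```

Request:
step_arm:
  motion:
    - [[0.035,-0.024,0,0,0,0,30],[0.07,-0.047,0,0,0,0,30],[0.1,-0.067,0,0,0,0,30],[0.125,-0.084,0,0,0,0,30],[0.138,-0.092,0,0,0,0,30],[0.144,-0.096,0,0,0,0,30],[0.144,-0.096,0,0,0,0,30],[0.144,-0.096,0,0,0,0,30]]

```text
time: 11.75
ee_pos: [541.7, 112.5, 233.9]
tool_rot: [0.0, 0.809, 0.587, -0.0]
ft_force: [-0.1, 0.3, -0.5]
width: 0.447
```

```bash
python3 - <<'E'
from h import *
go(541.2,113.2,116,-18)
o=monitor.get_obs();print(proj(cam('wrist',o),[541,113.2,82]))
im=optics.get_image('wrist'); cv2.imwrite('pics/w6.png',im[:,:,::-1])
E
```

```text
t 11.75 pos [541.7 112.5 233.9] F [-0.1  0.3 -0.5] w 0.447 yang -18.1
delta [0.0006, -0.0008, 0.1179] [0.01, 0.04, -0.06]
[[312.54924239 228.53975632]]
```

View pics/w6.png

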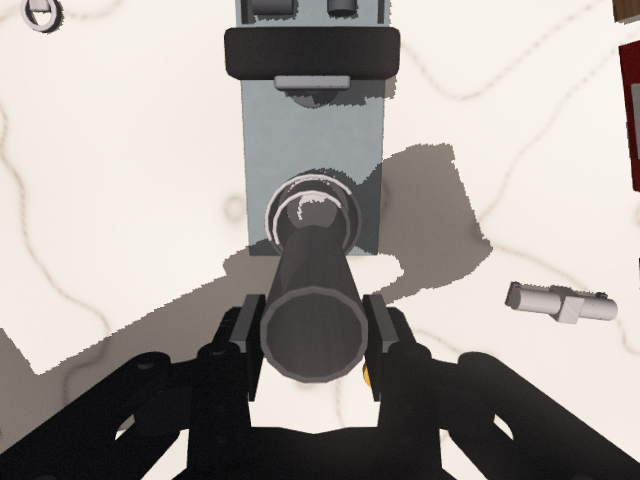

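Request:
step_arm:
  motion:
    - [[0.0005,0,0.015,0,0,0,30],[0.0005,0,0.035,0,0,0,30],[0.0005,0,0.055,0,0,0,30],[0.0005,0,0.075,0,0,0,30],[0.0005,0,0.092,0,0,0,30],[0.0005,0,0.105,0,0,0,30],[0.0005,0,0.114,0,0,0,30],[0.0005,0,0.118,0,0,0,30]]

```text
time: 12.6
ee_pos: [541.0, 113.5, 114.6]
tool_rot: [-0.0, 0.809, 0.587, -0.001]
ft_force: [-1.1, 0.2, -0.8]
width: 0.447
```

Request:
step_arm:
  motion:
    - [[0,0,0.001,0,0,0,30],[0,0,0.001,0,0,0,30],[0,0,0.001,0,0,0,30],[0,0,0.001,0,0,0,30],[0,0,0.001,0,0,0,60],[0,0,0.001,0,0,0,70],[0,0,0.001,0,0,0,80],[0,0,0.001,0,0,0,80]]

```text
time: 13.4
ee_pos: [541.6, 113.9, 115.1]
tool_rot: [0.0, 0.809, 0.588, 0.0]
ft_force: [0.4, -0.2, 0.0]
width: 0.8
```

```bash
python3 - <<'E'
from h import *
go(541.2,113.2,235,-18)
E
```

```text
t 13.4 pos [541.6 113.9 115.1] F [ 0.4 -0.2  0. ] w 0.8 yang -18.0
delta [-0.0008, -0.0001, -0.1199] [0.01, -0.01, -0.03]
```

Request:
step_arm:
  motion:
    - [[0,0,-0.02,0,0,0,90],[0,0,-0.05,0,0,0,100],[0,0,-0.09,0,0,0,100],[0,0,-0.12,0,0,0,100],[0.02,0,-0.12,0,0,-8,100],[0.04,0,-0.12,0,0,-16,100],[0.06,0,-0.12,0,0,-24,100],[0.08,0,-0.12,0,0,-32,100]]

```text
time: 14.2
ee_pos: [566.5, 190.6, 235.2]
tool_rot: [0.0, 0.614, 0.79, 0.0]
ft_force: [0.1, -0.5, -0.8]
width: 0.996
```

Request:
step_arm:
  motion:
    - [[0,0,0,0,0,-8,100],[0,0,0,0,0,-16,100],[0,0,0,0,0,-24,100],[0,0,0,0,0,-32,100],[0,0,0,0,0,-40,100],[0,0,0,0,0,-48,100],[0,0,0,0,0,-54,100],[0,0,0,0,0,-58,100]]

```text
time: 15.0
ee_pos: [566.2, 190.0, 234.9]
tool_rot: [-0.0, 0.155, 0.988, -0.0]
ft_force: [0.3, 0.6, 0.5]
width: 1.005
```

```bash
python3 - <<'E'
from h import *
go(575.5,217,131,72)
o=monitor.get_obs();print(proj(cam('wrist',o),[[575.5,217,137],[541.5,112.3,108]]))
for n in ['wrist','side','scene']:
    im=optics.get_image(n); cv2.imwrite(f'pics/{n}7.png',im[:,:,::-1])
d=cv2.imread('pics/side7.png');s=cv2.imread('pics/scene7.png')
f=lambda im,x,y:cv2.resize(im[y:y+150,x:x+130],None,fx=3,fy=3,interpolation=cv2.INTER_CUBIC)
cv2.imwrite('pics/c7.png',np.hstack([f(s,335,190),f(d,215,240)]))
E
```

```text
t 15.0 pos [566.2 190.  234.9] F [0.3 0.6 0.5] w 1.005 yang 72.2
delta [-0.0006, 0.0286, 0.1039] [-0.01, -0.01, 0.18]
[[363.21132348 255.67865736]
 [189.10176735 240.37740624]]
```

View pics/wrist7.png

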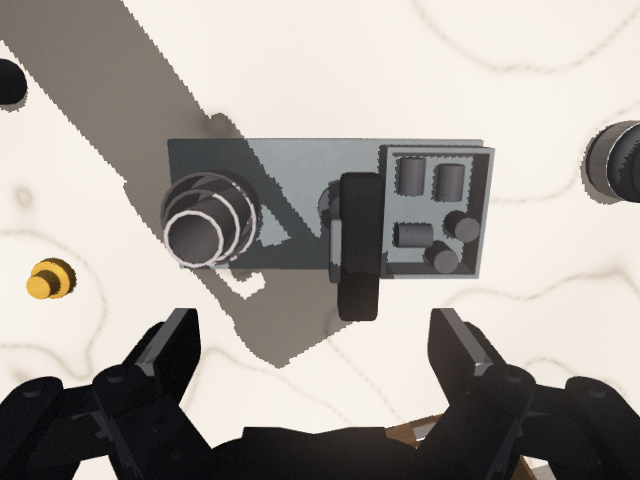

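View pics/c7.png

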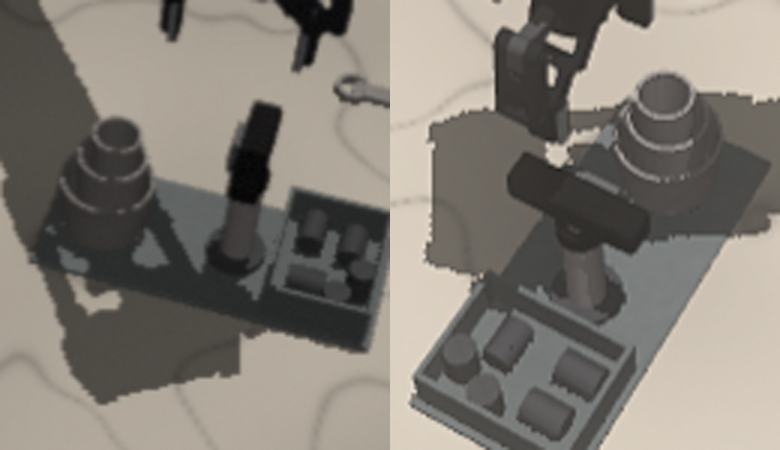

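```bash
python3 - <<'E'
from h import *
o=monitor.get_obs(); o['ee_pos']=np.array(o['ee_pos']); c=cam('wrist',o)
im=cv2.imread('pics/wrist7.png')
y=np.radians(-18);X=np.array([np.cos(y),np.sin(y),0]);Y=np.array([-np.sin(y),np.cos(y),0]);C=np.array([575.5,217,125])
for a in(-45,45):
  for b in(-12,12):
    for e in(-12,12): print(a,b,e,proj(c,C+a*X+b*Y+[0,0,e])[0].round(1))
g=cv2.cvtColor(im,cv2.COLOR_BGR2GRAY)
m=(g<40).astype(np.uint8)[160:330,325:395]
n,l,s,_=cv2.connectedComponentsWithStats(m);k=1+s[1:,4].argmax();print(s[k]+[325,160,0,0,0])
cv2.imwrite('pics/c8.png',cv2.resize(im[150:340,310:410],None,fx=3,fy=3,interpolation=cv2.INTER_CUBIC))
E
```

```text
-45 -12 -12 [341.3 172.1]
-45 -12 12 [344.2 177.5]
-45 12 -12 [380.8 172.1]
-45 12 12 [388.  177.6]
45 -12 -12 [338.7 307. ]
45 -12 12 [341.  324.7]
45 12 -12 [374.4 306.9]
45 12 12 [380.1 324.5]
[ 338  173   41  139 1312]
```

View pics/c8.png

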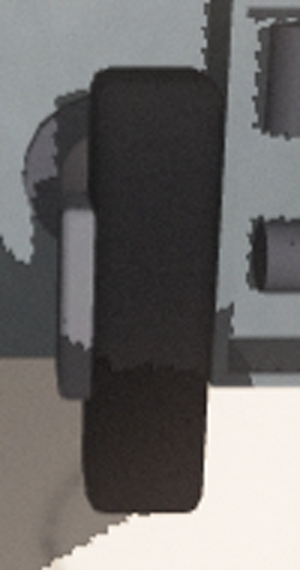

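```bash
python3 - <<'E'
from h import *
go(574.2,215.6,133,72)
E
```

```text
t 15.15 pos [566.2 189.9 234.9] F [ 0.2 -0.2 -0.7] w 1.004 yang 71.9
delta [0.0004, 0.0269, 0.1019] [-0.01, -0.01, -0.12]
```

Request:
step_arm:
  motion:
    - [[0,0.01,0.005,0,0,0,100],[0,0.02,0.015,0,0,0,100],[0,0.027,0.03,0,0,0,100],[0,0.027,0.05,0,0,0,100],[0,0.027,0.07,0,0,0,100],[0,0.027,0.085,0,0,0,100],[0,0.027,0.096,0,0,0,100],[0,0.027,0.101,0,0,0,100]]

```text
time: 15.95
ee_pos: [573.8, 215.6, 131.9]
tool_rot: [-0.001, 0.157, 0.988, -0.001]
ft_force: [-0.0, -0.6, -0.1]
width: 0.999
```

```bash
python3 - <<'E'
from h import *
go(574.2,215.6,133,72)
o=monitor.get_obs()
im=optics.get_image('wrist'); cv2.imwrite('pics/w9.png',im[:,:,::-1])
E
```

```text
t 15.95 pos [573.8 215.6 131.9] F [-0.  -0.6 -0.1] w 0.999 yang 72.0
delta [-0.0004, 0.0001, -0.0011] [-0.09, -0.13, -0.02]
```

View pics/w9.png

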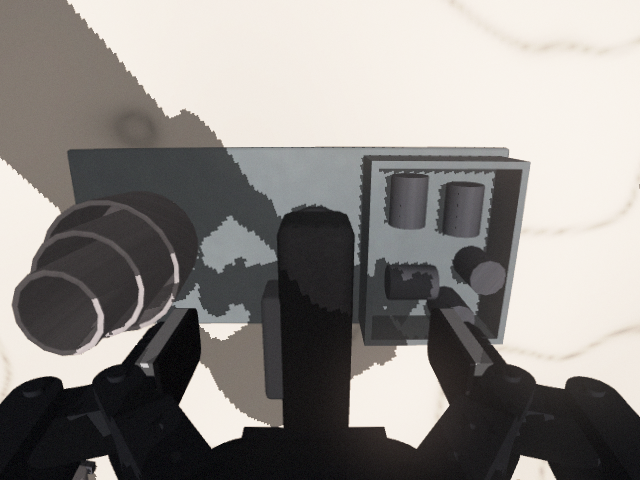

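Request:
step_arm:
  motion:
    - [[0,0,-0.001,0,0,0,60],[0,0,-0.001,0,0,0,45],[0,0,-0.001,0,0,0,40],[0,0,-0.001,0,0,0,30],[0,0,-0.001,0,0,0,15],[0,0,-0.001,0,0,0,15],[0,0,-0.001,0,0,0,15],[0,0,-0.001,0,0,0,15]]
  force: 80

```text
time: 16.8
ee_pos: [575.3, 215.8, 136.3]
tool_rot: [0.001, 0.157, 0.988, 0.0]
ft_force: [-1.0, -0.4, 6.2]
width: 0.271
```

```bash
python3 - <<'E'
from h import *
go(574.2,215.6,133,72)
for n in ['wrist','side']:
    im=optics.get_image(n); cv2.imwrite(f'pics/{n}10.png',im[:,:,::-1])
d=cv2.imread('pics/side10.png');cv2.imwrite('pics/c10.png',cv2.resize(d[220:410,215:365],None,fx=3,fy=3,interpolation=cv2.INTER_CUBIC))
E
```

```text
t 16.8 pos [575.3 215.8 136.3] F [-1.  -0.4  6.2] w 0.271 yang 72.0
delta [0.001, -0.0005, 0.0033] [0.04, 0.08, -0.02]
```

View pics/c10.png

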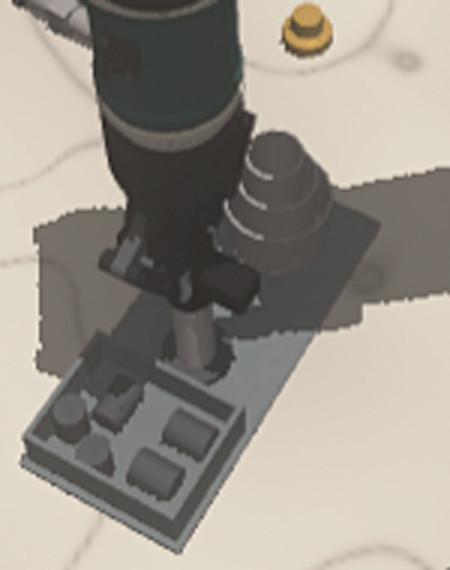

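View pics/wrist10.png

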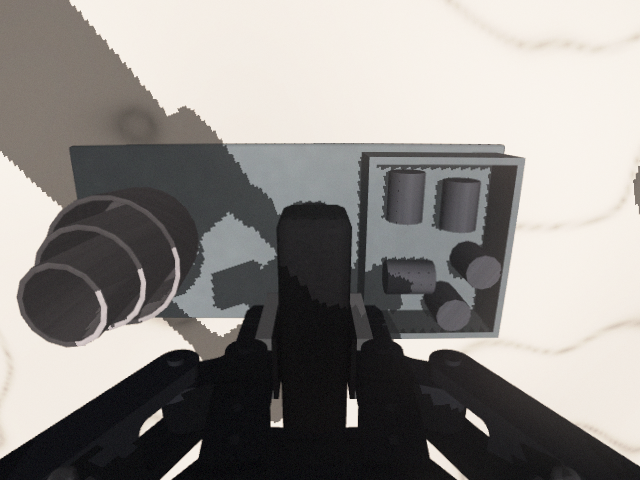

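Request:
step_arm:
  motion:
    - [[0,0,-0.004,0,0,0,15],[0,0,-0.01,0,0,0,15],[0,0,-0.016,0,0,0,15],[0,0,-0.022,0,0,0,15],[0,0,-0.026,0,0,0,15],[0,0,-0.029,0,0,0,15],[0,0,-0.03,0,0,0,15],[0,0,-0.03,0,0,0,15]]

```text
time: 17.7
ee_pos: [574.8, 215.8, 165.4]
tool_rot: [0.0, 0.157, 0.988, 0.0]
ft_force: [2.0, 0.9, -1.1]
width: 0.267
```

```bash
python3 - <<'E'
from h import *
go(574.2,215.6,216,72)
d=optics.get_image('side')[:,:,::-1];cv2.imwrite('pics/c11.png',cv2.resize(d[200:410,215:365],None,fx=2.7,fy=2.7,interpolation=cv2.INTER_CUBIC))
E
```

```text
t 17.7 pos [574.8 215.8 165.4] F [ 2.   0.9 -1.1] w 0.267 yang 72.0
delta [0.0005, -0.0004, -0.0506] [0.02, 0.02, -0.03]
```

View pics/c11.png

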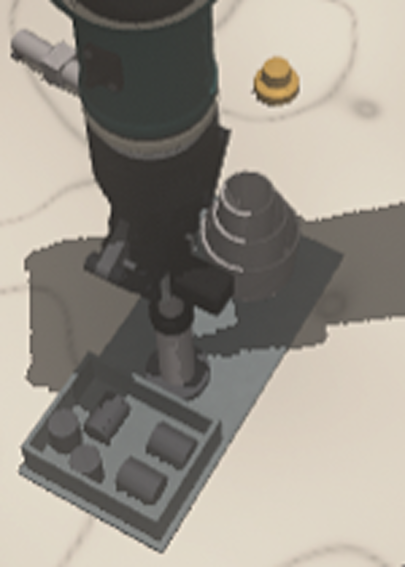

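Request:
step_arm:
  motion:
    - [[0,0,-0.005,0,0,0,15],[0,0,-0.012,0,0,0,15],[0,0,-0.019,0,0,0,15],[0,0,-0.026,0,0,0,15],[0,0,-0.033,0,0,0,15],[0,0,-0.038,0,0,0,15],[0,0,-0.041,0,0,0,15],[0,0,-0.042,0,0,0,15]]

```text
time: 18.55
ee_pos: [574.5, 215.6, 207.3]
tool_rot: [-0.0, 0.157, 0.988, -0.0]
ft_force: [0.7, 0.6, -3.4]
width: 0.269
```

Request:
step_arm:
  motion:
    - [[0,0,-0.001,0,0,0,15],[0,0,-0.002,0,0,0,15],[0,0,-0.003,0,0,0,15],[0,0,-0.004,0,0,0,15],[0,0,-0.005,0,0,0,15],[0,0,-0.006,0,0,0,15],[0,0,-0.007,0,0,0,15],[0,0,-0.008,0,0,0,15]]

```text
time: 19.35
ee_pos: [574.5, 215.6, 215.0]
tool_rot: [-0.0, 0.157, 0.988, -0.0]
ft_force: [-0.4, 1.1, -2.5]
width: 0.266
```

```bash
python3 - <<'E'
from h import *
go(574.2,215.6,216,72)
d=optics.get_image('side')[:,:,::-1];cv2.imwrite('pics/c12.png',cv2.resize(d[200:410,215:365],None,fx=2.7,fy=2.7,interpolation=cv2.INTER_CUBIC))
E
```

```text
t 19.35 pos [574.5 215.6 215. ] F [-0.4  1.1 -2.5] w 0.266 yang 72.0
delta [0.0003, -0.0001, -0.001] [-0.02, -0.02, -0.03]
```

View pics/c12.png

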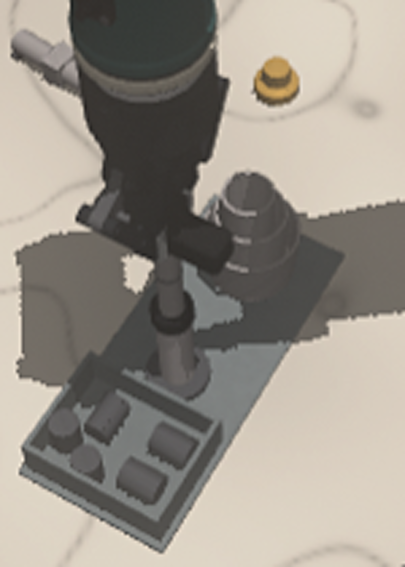

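Request:
step_arm:
  motion:
    - [[0,0,-0.001,0,0,0,15],[0,0,-0.002,0,0,0,15],[0,0,-0.003,0,0,0,15],[0,0,-0.004,0,0,0,15],[0,0,-0.006,0,0,0,15],[0,0,-0.008,0,0,0,15],[0,0,-0.01,0,0,0,15],[0,0,-0.012,0,0,0,15]]
  force: 90

```text
time: 20.2
ee_pos: [574.7, 215.7, 227.1]
tool_rot: [-0.0, 0.157, 0.988, 0.0]
ft_force: [-0.3, 0.4, -7.7]
width: 0.265
```

```bash
python3 - <<'E'
from h import *
go(574.2,215.6,265,72); print(monitor.get_obs()['moment'])
d=optics.get_image('side')[:,:,::-1];cv2.imwrite('pics/c13.png',cv2.resize(d[200:410,215:365],None,fx=2.7,fy=2.7,interpolation=cv2.INTER_CUBIC))
E
```

```text
t 20.2 pos [574.7 215.7 227.1] F [-0.3  0.4 -7.7] w 0.265 yang 72.0
delta [0.0004, -0.0002, -0.0379] [0.0, -0.0, -0.03]
[ 0.1677157  -0.04054675  0.0076608 ]
```

View pics/c13.png

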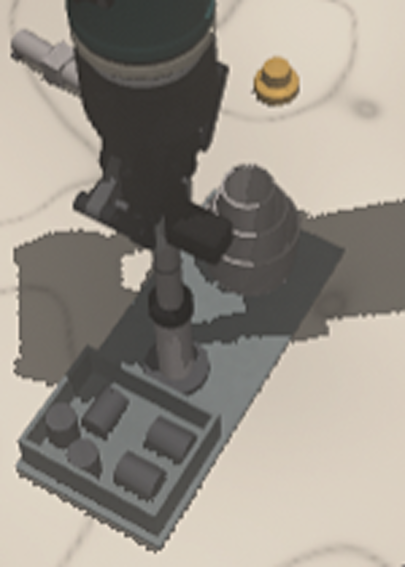

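Request:
step_arm:
  motion:
    - [[0,0,-0.003,0,0,0,15],[0,0,-0.008,0,0,0,15],[0,0,-0.014,0,0,0,15],[0,0,-0.02,0,0,0,15],[0,0,-0.026,0,0,0,15],[0,0,-0.031,0,0,0,15],[0,0,-0.034,0,0,0,15],[0,0,-0.035,0,0,0,15]]

```text
time: 21.05
ee_pos: [574.9, 215.8, 262.6]
tool_rot: [0.0, 0.157, 0.988, 0.0]
ft_force: [0.1, 0.9, -7.4]
width: 0.266
```

Request:
step_arm:
  motion:
    - [[0,0,0,0,0,0,15],[0,0,0,0,0,0,15],[0,0,0,0,0,0,15],[0,0,0,0,0,0,15],[0,0,0,0,0,0,15],[0,0,0,0,0,0,15],[0,0,0,0,0,0,15],[0,0,0,0,0,0,15]]

```text
time: 21.85
ee_pos: [574.7, 215.7, 262.0]
tool_rot: [-0.0, 0.157, 0.988, -0.0]
ft_force: [-0.3, -0.4, -8.6]
width: 0.263
```

```bash
python3 - <<'E'
from h import *
go(574.2,215.6,265,72); print(monitor.get_obs()['moment'])
for n in ['side','scene','wrist']:
    im=optics.get_image(n); cv2.imwrite(f'pics/{n}14.png',im[:,:,::-1])
E
```

```text
t 21.85 pos [574.7 215.7 262. ] F [-0.3 -0.4 -8.6] w 0.263 yang 72.0
delta [0.0004, -0.0002, -0.003] [-0.0, -0.0, -0.03]
[ 0.18333584 -0.02606733  0.0635349 ]
```

View pics/side14.png

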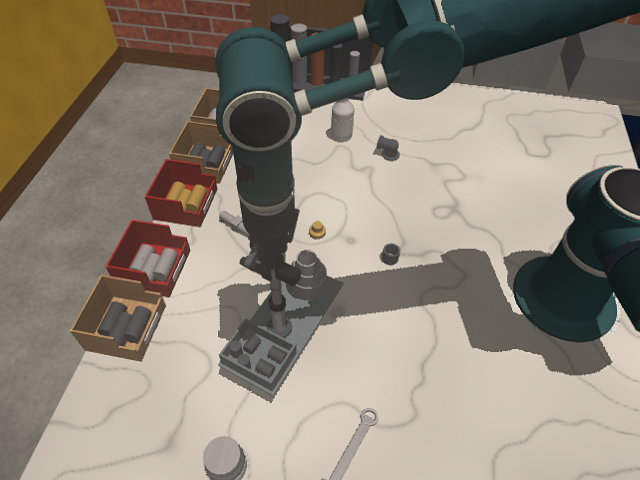

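View pics/scene14.png

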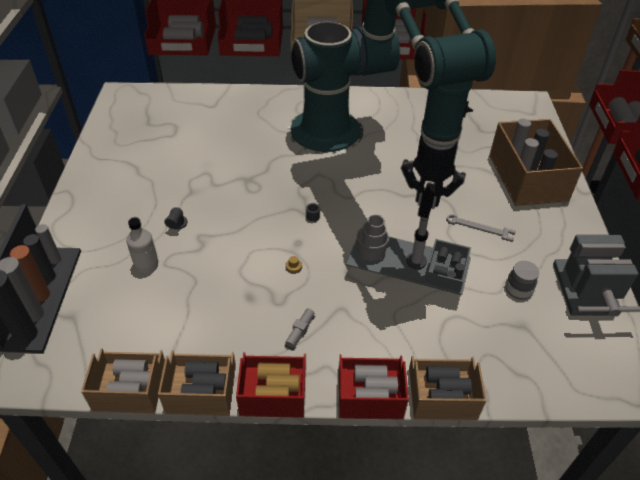

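View pics/wrist14.png

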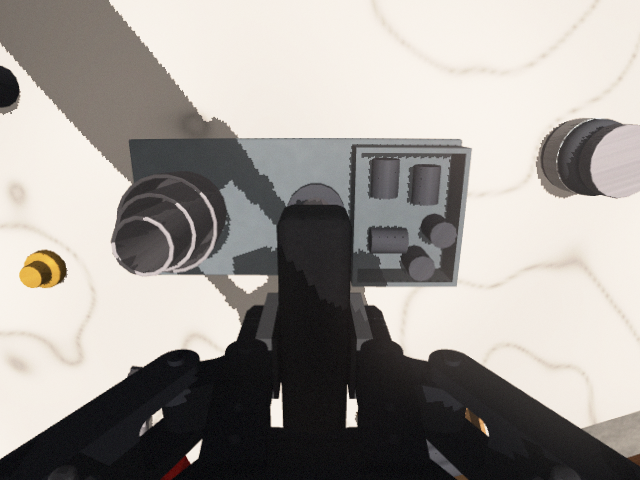

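```bash
python3 - <<'E'
import cv2,numpy as np
s=cv2.imread('pics/scene14.png'); d=cv2.imread('pics/side14.png')
def crop(im,x,y,w,h,f): return cv2.resize(im[y:y+h,x:x+w],None,fx=f,fy=f,interpolation=cv2.INTER_CUBIC)
cv2.imwrite('pics/c15.png',crop(s,335,205,150,110,5))
cv2.imwrite('pics/c16.png',crop(d,205,240,150,170,3.5))
E
```

```text
(no output)
```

View pics/c15.png

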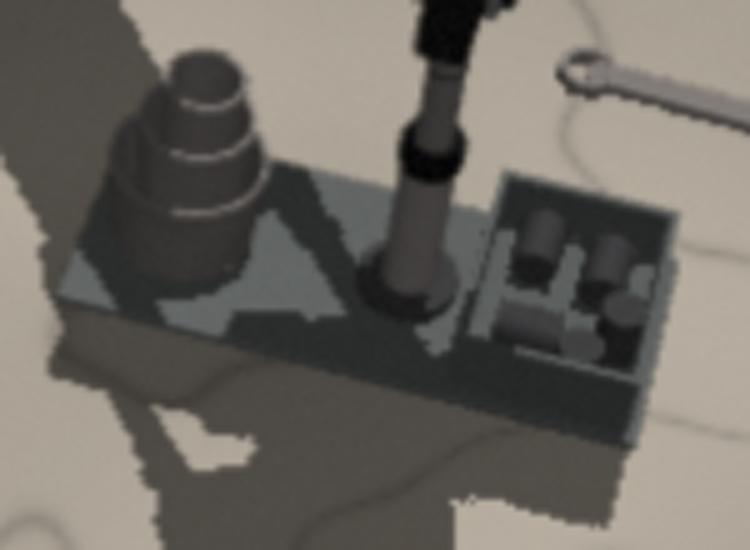

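View pics/c16.png

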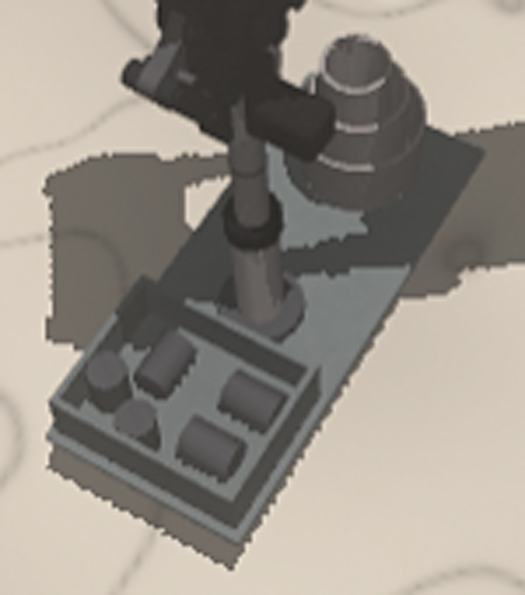

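```bash
python3 - <<'E'
from h import *
S=cam('scene');D=cam('side')
f=lambda u,v:[335+(u+.5)/5-.5,205+(v+.5)/5-.5]
g=lambda u,v:[205+(u+.5)/3.5-.5,240+(v+.5)/3.5-.5]
for n,a,b in [('tray+x+y',(640,380),(52,402)),('tray-x+y',(677,212),(237,526)),('tray-x-y',(503,172),(322,370)),('tray+x-y',(470,335),(148,278)),('small rim',(206,79),(357,67)),('plate+x+y',(632,445),(48,436))]:
    p,e=tri(S,f(*a),D,g(*b)); print(n,p.round(1),round(e,1))
go(574.7,215.7,262,72)
E
```

```text
tray+x+y [659.9 308.8  87.6] 0.4
tray-x+y [551.7 347.   77.8] 6.8
tray-x-y [529.9 262.9  83.2] 1.2
tray+x-y [633.1 233.1  87.8] 6.9
small rim [540.2 116.6 151.2] 0.5
plate+x+y [666.9 311.2  49.8] 0.3
t 22.0 pos [574.7 215.6 262. ] F [-0.2 -0.  -8.6] w 0.268 yang 72.0
delta [-0.0, 0.0001, 0.0] [0.0, 0.0, -0.03]
```

```bash
python3 -c "
from cell import *
from h import *
go(574.7,215.7,262,72)
print(manip.hand_in())"
```

```text
t 22.0 pos [574.7 215.6 262. ] F [-0.2 -0.  -8.6] w 0.268 yang 72.0
delta [-0.0, 0.0001, 0.0] [0.0, 0.0, -0.03]
the job is handed in; nothing more can be done
None
```

The job is handed in at 22 s of the 67 s allowed, with the carrier still held up off the bench. The interface reports no verdict.

**What was done:** I nested the middle tin in the big tin, then the small tin in the middle one. I gripped the cross bar across its release button, pulled the handle out about 80 mm past the first stop, and lifted the carrier about 45 mm.

**Last checks:**
- **Hold:** the load was a steady 8.6 N downward with the pose holding. The jaw reading was about 23 mm against the 24 mm bar, so the button is fully in.
- **Handle:** pulling took only a few newtons until about 80 mm of travel. Then the full carrier weight came on with the button still squeezed, which means it is fully extended.
- **Tins and other items:** the last camera pictures show all three tins nested. None of the other items in view looked moved, judged by eye.
- **Level:** the small tin's rim measured 151 mm high against about 154 mm expected, and two of the tray corners 88 mm against 87 mm. That suggests a tilt under about 1 degree.

**Checks that disagreed:**
- **Tray corners:** two of the four tray corners were poor measurements, with a 7 mm mismatch between the two camera views. One of those read low at 78 mm; of the better two, one read 83 mm. So the level check rests on the better points and the wrist view.
- **TCP height:** after each grip closed, the measured TCP sat 1 to 3 mm above its commanded height, with about 6 N upward on the tool. That was gone once I lifted.

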